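Close the access cover of a microscope's lamp unit and hold it down

ROBOT

A 6-joint arm with a two-finger parallel gripper is mounted at the origin on the work surface. World frame = base frame: x ahead of the robot, y to its left, z up, the work surface at z = 0. Lengths are in m, angles in degrees, forces in N, time in s.
With the tool pointing down it reaches from about 0.25 to 0.775 m from the base axis. Payload 4 kg.
Tool frame: the origin (TCP) lies on the centre line of the jaws, within the pads' length; the fingertips stand 11 mm ahead of it and the grasp point (between the pads) lies 8 mm behind it; z points along the fingers, y is the direction in which the jaws open and shut (so a half turn about z gives the same grasp; the last joint's range is limited). The gripper opens to 85 mm and grips with 20 to 120 N. Pads are 22 mm wide; open, the fingers measure 114 mm over their backs; the gripper's body (76 mm by 85 mm) begins 54 mm behind the grasp point. The pads swing forward as they close: fully open they stand 13 mm farther back than shut.
Start: joints at [-75.98, 4.996, 78.535, -0, 96.463, -5.907], TCP at [0.187, -0.517, 0.242] pointing down, gripper open.
Joint ranges: [-177.83, 177.83], [-43.37, 116.18], [15.69, 146.23], [-61.86, 241.86], [9.47, 152.12], [-147.06, 147.06]. Speed limits (degrees/s): [159.86, 159.86, 180, 180, 180, 180].

INTERFACE

Orientations are given as [roll, pitch, yaw] about the fixed x, y, z axes, in that order (R = Rz(yaw) Ry(pitch) Rx(roll)).
In Python, from workcell import manip gives the robot as it stands.
- The arm moves only by the tool jog_arm, never from a script. Its argument "increments" is a list of rows, each an object of numbers: "tx", "ty", "tz": the shift along the tool's x, y, z normalised to -1 to 1, where 1 is 50 mm; "wx", "wy", "wz": the turn, a rotation vector about the tool's x, y, z normalised to -1 to 1, where 1 is 180 degrees. A call has 1 to 8 rows; each row shifts and turns the pose as measured when the row begins, along the tool's axes as they then stand; what a row does not reach is not made up. A row lasts 1/10 s, in which the tool goes at most 50 mm and 8.59 degrees, less where a joint would pass 70% of its speed; a pose out of reach is approached as far as the arm can. A call with a number of a shift or a turn outside -1 to 1 is refused whole. A call with a gripper value outside its range is refused whole. "hand" is the opening, from 0 (shut) to 1 (fully open), set as the call begins (left out, the last holds). The fingers move at their own pace and stop on an object; "grip_force" is the grip in N (left out, the last holds). Time passes only in rows, so rows that do not move let the fingers close. It gives the time, the measured TCP pose, the force and the opening at its end, in the units of the state.
- manip.read_state(): the state, without advancing time (a new reading comes with each control period).
- manip.camera(name): name is "scene" or "top"; returns (picture, depth): 420x560x3 uint8, blue, green, red; 420x560 float32, m along the optical axis (not along the pixel's ray), 0 where there is no reading.
- manip.camera_info(name): a dict with "fovy" (degrees; the focal length in pixels is half the picture's height over the tangent of half this angle, whatever the lens; pixels are square), "cx", "cy" (the principal point, pixels), "T" (4x4, takes a point from camera to world coordinates). Camera axes: x right, y up, looking along -z (the intrinsics and any distortion apply to the point x, -y, -z); pixel columns grow to the right and rows downward; lengths in m; the calibration is good to about 2 mm. A picture is of the moment at which its call begins. camera_info takes no time and is no camera call.
- manip.close_job(): hands the job in, once; it reports no verdict.
The state is a dict: "t": time; "joints": joint angles; "qvel": joint speeds; "tau": joint torques, N m; "tcp_pos": TCP position; "eef_rot": TCP orientation; "force": force on the tool from outside, world axes, zero at the start; "torque": the same for the moment, N m; "finger_gap": finger opening in m.
Only numpy, scipy, OpenCV 4.12 (cv2) and the standard library are available. Lean on these libraries where they do the work, as an engineer would, in place of code of your own. Each camera call takes 0.05 s, during which the arm holds its last target. There are 200 camera calls.

TASK

The access cover of the microscope's lamp unit lies loose on its springy gasket: use the scraper block, not the fingers, to scrape the three rock chips off the cover into the shallow tray beside the unit, and stand the scraper back on the bench. Then turn the cover's near quarter-turn fastener (the one at the robot's end) clockwise until its slot lines up with the two index marks, press the far end of the cover, which still springs up, down flush against the frame with the fingertips, and finish while holding it pressed there, so that I can lock the far fastener. Leave the far fastener as it is, and do not push over or shift anything else on the bench.

Things in the scene. Friction and masses are not known exactly. Their poses are not given: they have to be found in the camera images.
- unit: lamp unit, a painted grey metal box 250 x 170 mm (x, y) with feet, fixed to the bench; origin under its middle at bench level. +x is its length, pointing away from the robot, y its width, z up. The cover closes its whole top. It stands in a different place, turned up to 0.25 rad, each time
- cover (a joint): tilt of the access cover (aluminium plate 254 x 176 x 4 mm, the unit's whole top) about a line across it at the near fastener, 90 mm nearer than the unit's middle: 0 = far end sprung up, 2 degrees, 6.3 mm high at the far fastener; 0.035 rad = flush with the frame (stop). A spring lifts it: beside the far fastener 4 N starts it down, 7 N keeps it flush; let go, it rises
- cover_middle (a point): middle of the cover's upper face; x along the unit (sloping with the cover), z out of the face. At the start it is about 82 mm above the bench; the face lies near 79 mm at the near fastener and 85 mm at the far one. With the near end drawn down and the far end pressed, all of it lies at 76 mm
- fastener_near (a joint): the near quarter-turn fastener, at the robot's end of the cover: angle turned clockwise seen from above. Near 0 (start 0.15 to 0.5) = released, slot across the unit; 1.57 = slot along the unit, in line with the two index marks, against its stop = locked. It turns stiffly (0.12 N m) and stays where it is left. As it turns, its cam draws it and the near end of the cover down 4 mm
- fastener_near_grip (a point): top of the near fastener, on its axis: steel grip bar 38 mm long, 17 mm wide over its two ribs, 18 mm high, with the 6 mm slot running between the ribs, on a disc 34 mm across and 6 mm thick; its top is 24 mm above the cover. x runs along the slot, y across the ribs (to be pinched), z up its axis
- fastener_far (a joint): the far quarter-turn fastener, of the same kind as the near one, 180 mm farther along the unit; slot across the unit. To be left alone
- far_left (a point): spot on the cover's upper face beside the far fastener, 50 mm to its left (unit's +y); a good place to press
- far_right (a point): the same 50 mm to the right of the far fastener (unit's -y); equally good
- scraper: grey plastic scraper block with a rubber sole, standing upright on the bench on the other side of the unit than the tray. Foot 110 x 26 mm (its x, y) and 26 mm high; above it, centred, a grip 75 mm long (x), 20 mm thick (y), from 26 to 70 mm above the sole. Origin in the middle of the sole, z up. 0.14 kg
- tray: shallow off-white tray, 280 x 140 mm (its x, y), walls 4 mm thick and 18 mm high, fixed to the bench along the left or right side of the unit, its edge almost under the cover's edge; its middle is 160 mm from the unit's middle; origin under its middle, x along the unit
- chip0: grey-brown faceted rock chip, 26 x 21 x 16 mm, 14 g, lying loose on the middle part of the cover (within 45 mm of its middle along x, 35 mm along y); origin in the middle of its flat underside
- chip1: grey-brown faceted rock chip, 23 x 19 x 15 mm, 12 g, lying loose on the middle part of the cover (within 45 mm of its middle along x, 35 mm along y); origin in the middle of its flat underside
- chip2: grey-brown faceted rock chip, 21 x 22 x 14 mm, 11 g, lying loose on the middle part of the cover (within 45 mm of its middle along x, 35 mm along y); origin in the middle of its flat underside
- oil_bottle: amber glass bottle with black cap, 34 mm across, 75 mm high, standing beyond the unit, a bystander; origin at the middle of its underside
- objective: steel microscope objective, 30 mm across, 50 mm high, standing beyond the unit, a bystander; origin at the middle of its underside
- slide_box: closed white slide box 90 x 110 x 30 mm, a bystander; origin at the middle of its underside
- rock_sample: rough stone about 100 x 75 x 55 mm, a bystander; origin at the middle of its underside
- brush: small brush about 150 mm long lying on the bench to the robot's right, a bystander
- petri_dish: closed clear dish 90 mm across, 16 mm high, a bystander; origin at the middle of its underside
- mug: white mug 76 mm across, 90 mm high, a bystander; origin at the middle of its underside
There are look-alikes about, which are no part of the job. Leave any turquoise or yellow look-alike of the scraper alone.

How it is judged (in metres and radians):
On the way, in this order (a step that is already met when the one before it is completed fails the run):
1. the scraper has been picked up and brought over the cover (height (world z) of scraper above 0.06 m and horizontal distance between scraper and cover_middle below 0.13 m), for 0.1 s.
2. all three rock chips lie in the tray (x of chip0 in the frame of tray between -0.14 and 0.14 m and y of chip0 in the frame of tray between -0.07 and 0.07 m and height (world z) of each of chip0, chip1, chip2 below 0.045 m and x of chip1 in the frame of tray between -0.14 and 0.14 m and y of chip1 in the frame of tray between -0.07 and 0.07 m and x of chip2 in the frame of tray between -0.14 and 0.14 m and y of chip2 in the frame of tray between -0.07 and 0.07 m), for 0.2 s.
3. the scraper stands on the bench again, let go (height (world z) of scraper below 0.01 m and angle between scraper's own z axis and vertical below 0.15 rad and contact force between the fingers and scraper below 0.1 N), for 0.2 s.
4. the near fastener is locked, its slot within 7 degrees of the index marks (value of joint fastener_near above 1.45 rad), for 0.2 s.
5. the far end of the cover is pressed flush (value of joint cover above 0.028 rad and contact force between the fingers and cover above 3 N), for 0.2 s.
At the end, for the whole second after the job is handed in: Chips in the tray (within its outline, below 45 mm); scraper upright on the bench (0.15 rad); near fastener at 1.45 rad or more (of 1.57); cover joint above 0.028 rad (about 1.3 mm from flush), pressed by the fingers alone with over 3 N (all of step 2 and all of step 5 and height (world z) of scraper below 0.01 m and angle between scraper's own z axis and vertical below 0.15 rad and value of joint fastener_near above 1.45 rad and contact force between scraper and cover below 0.1 N); the arm keeps its last pose, push and grip.
It fails at once if the fingers touch a rock chip (contact force between the fingers and chip0 above 0.3 N or contact force between the fingers and chip1 above 0.3 N or contact force between the fingers and chip2 above 0.3 N).
It fails at once if the far fastener is turned (value of joint fastener_far above 0.3 rad).
It fails at once if a bystander is shifted more than 30 mm or tipped over (distance of any of oil_bottle, objective, slide_box, rock_sample, brush, petri_dish, mug from where it was at the start of the episode above 0.03 m or angle between any of oil_bottle, objective, mug's own z axis and vertical above 0.6 rad).
It also fails if it takes over 61 s, if anything falls off the work surface, if the arm or the gripper's body presses on something with over 40 N, if the wrist force passes 120 N, or if a joint passes its speed limit or range.

## Working session

There is one attempt and no reset: what is moved stays moved. The work goes in short steps, Python scripts to look and compute and a tool call to move; the robot and the scene stay as the last step left them, time stands still between calls to the robot, and variables do not carry over. Pictures are saved under pics/ and viewed, about 8 in all and at most 12, crops included, and the job is handed in when it is done.

Besides the shell and the picture viewer there is one more tool, called after "Call:" in YAML: its name, and indented under it one key for each argument. jog_arm: Moves the arm, as the interface text tells. Its arguments: {"type":"object","properties":{"increments":{"type":"array"},"hand":{"type":"number"},"grip_force":{"type":"number"}},"required":["increments"]}

```bash
ls; mkdir -p pics
cat > h.py <<'E'
import numpy as np, cv2
from workcell import manip
def grab(n):
    im,d=manip.camera(n); np.savez('%s.npz'%n,im=im,d=d); return im,d
def load(n):
    z=np.load('%s.npz'%n); return z['im'],z['d']
def ray(n,u,v):
    c=manip.camera_info(n); f=210/np.tan(np.radians(c['fovy']/2)); T=np.array(c['T'])
    d=np.array([(u-c['cx'])/f,-(v-c['cy'])/f,-1.0]); return T[:3,3],T[:3,:3]@d
def onz(n,u,v,z):
    o,d=ray(n,u,v); return o+d*(z-o[2])/d[2]
def pt(n,u,v,dep):
    o,d=ray(n,u,v); return o+d*dep
def cloud(n,d):
    c=manip.camera_info(n); f=210/np.tan(np.radians(c['fovy']/2)); T=np.array(c['T'])
    v,u=np.mgrid[:420,:560]; P=np.stack([(u-c['cx'])/f*d,-(v-c['cy'])/f*d,-d],-1)
    return P@T[:3,:3].T+T[:3,3]
E
python3 - <<'E'
from h import *
for n in('top','scene'):
    im,d=grab(n); cv2.imwrite('pics/%s0.png'%n,im); c=manip.camera_info(n); print({k:np.round(v,3) if k!='T' else np.round(v,3).tolist() for k,v in c.items() if not isinstance(v,str)})
print(manip.read_state())
E
```

```text
pics
{'fovy': np.float64(56.714), 'cx': np.float64(281.51), 'cy': np.float64(212.569), 'T': [[-0.007, 0.986, -0.165, 0.336], [-1.0, -0.004, 0.021, -0.084], [0.02, 0.165, 0.986, 1.13], [0.0, 0.0, 0.0, 1.0]]}
{'fovy': np.float64(56.948), 'cx': np.float64(284.199), 'cy': np.float64(212.974), 'T': [[-0.559, -0.535, 0.634, 1.299], [0.829, -0.365, 0.424, 0.444], [0.005, 0.762, 0.647, 0.882], [0.0, 0.0, 0.0, 1.0]]}
{'t': 0.1, 'joints': array([-7.59777181e+01,  5.03581810e+00,  7.86172856e+01,  2.16482982e-04,
        9.64648787e+01, -5.90690570e+00]), 'qvel': array([-0.13818546, -0.07837524, -0.21677273, -0.00783753, -0.01987008,
        0.04452323]), 'tau': array([ 1.95846485e-03, -3.53016686e+01, -3.14218175e+01, -2.51574038e-04,
        7.93974905e-03,  6.67137684e-06]), 'tcp_pos': array([ 0.18736382, -0.51663188,  0.24123655]), 'eef_rot': array([-1.79882666e+02, -1.23558630e-02,  1.99291991e+01]), 'force': array([-0.4917703 , -0.31185018, -0.21048165]), 'torque': array([ 0.00154638, -0.02372098, -0.01590359]), 'finger_gap': 0.08547947798157085}
```

View pics/top0.png

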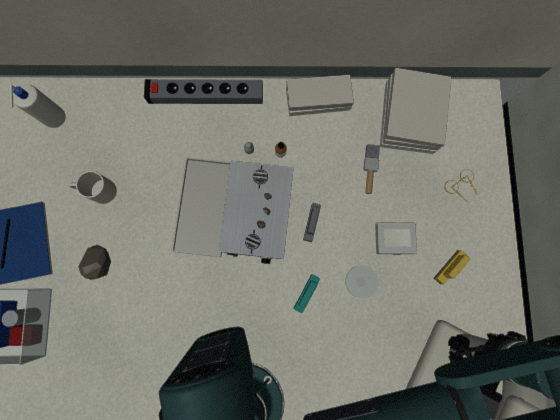

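View pics/scene0.png

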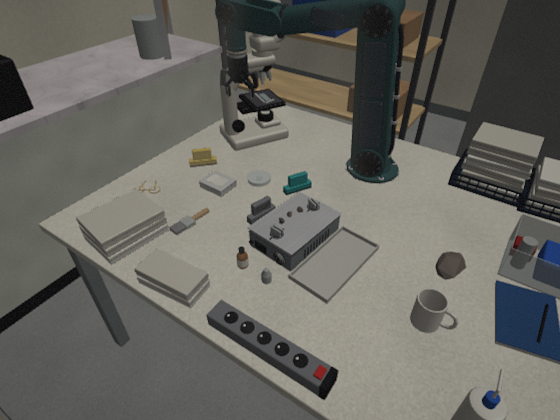

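Candidates for the scraper in the top view are the grey block (312,222), the turquoise one (307,293) and the yellow one (452,266). I choose the grey one, which stands across the unit from the tray. The unit is at (258,210), the tray at (203,207), and the chips at about (267,196), (267,211) and (261,224). The near fastener is at (253,241) and the far one at (261,176). Next: a close crop and measurements.

Run:
```python
from h import *
im,d=load('top'); P=cloud('top',d)
cv2.imwrite('pics/crop1.png',cv2.resize(im[140:280,165:335],None,fx=4.2,fy=4.2,interpolation=cv2.INTER_CUBIC))
def rect(mask,name):
    c=P[mask]; r=cv2.minAreaRect((c[:,:2]*1000).astype(np.float32)); print(name,np.round(r[0],1),np.round(r[1],1),round(r[2],1),'n',mask.sum(), 'z',np.round(np.percentile(c[:,2],[5,50,95]),4))
roi=np.zeros(d.shape,bool); roi[145:275,215:298]=1
top=roi&(P[...,2]>.072)&(P[...,2]<.09)
n,l,s,_=cv2.connectedComponentsWithStats(top.astype(np.uint8)); k=1+s[1:,4].argmax(); rect(l==k,'cover')
c=P[l==k]; A=np.c_[c[:,:2],np.ones(len(c))]; print('plane',np.linalg.lstsq(A,c[:,2],rcond=None)[0])
roi2=np.zeros(d.shape,bool); roi2[195:250,298:328]=1
m=roi2&(P[...,2]>.01); rect(m,'scr all'); rect(roi2&(P[...,2]>.055),'scr grip'); rect(roi2&(P[...,2]>.015)&(P[...,2]<.04),'foot')
f=roi&(P[...,2]>.094); n,l,s,ce=cv2.connectedComponentsWithStats(f.astype(np.uint8))
for i in range(1,n):
    if s[i,4]>5: rect(l==i,'high %s'%np.round(ce[i]))
```

```text
cover [523.9 -36.4] [176.1 253.9] 83.4 n 5598 z [0.0761 0.0814 0.0868]
plane [ 0.03424142 -0.00397254  0.06341743]
scr all [ 434.6 -162.4] [ 47.9 247. ] 62.3 n 361 z [0.0221 0.0658 0.0725]
scr grip [ 427.1 -155.8] [ 35.7 228.9] 60.4 n 209 z [0.0637 0.0689 0.0752]
foot [ 495.5 -193.7] [ 25.3 110.1] 75.8 n 136 z [0.0218 0.0251 0.0313]
high [260. 175.] [479.1 -55.7] [288.3  38.3] 3.5 n 94 z [0.0946 0.1066 0.1107]
high [268. 195.] [558.9 -69.7] [11.6  5.9] 45.2 n 8 z [0.0945 0.0951 0.0969]
high [266. 210.] [515.9 -62.8] [11.9 10. ] 46.3 n 13 z [0.0943 0.0948 0.0976]
high [261. 224.] [479.4 -49.1] [ 7.3 14.6] 64.3 n 13 z [0.0942 0.0957 0.0978]
high [252. 240.] [397.8 -55.3] [132.1  29.3] 37.4 n 67 z [0.0976 0.1017 0.1053]
```

View pics/crop1.png

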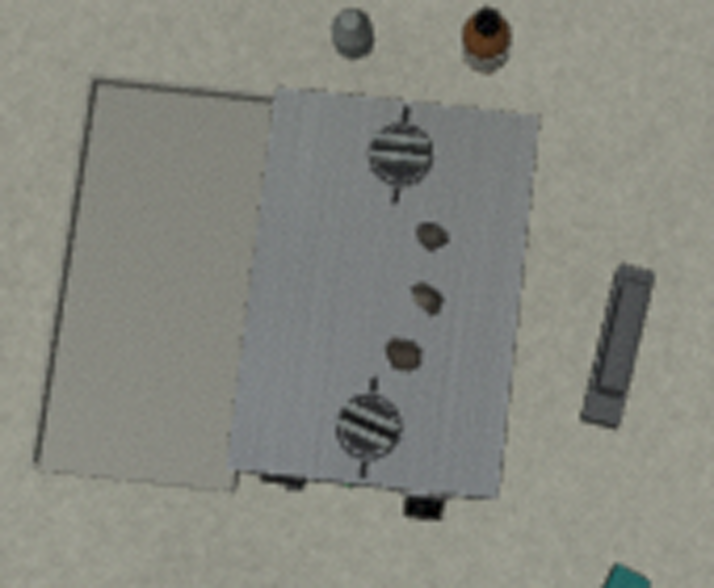

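The crop confirms it: the grey block has a foot at about (312,222) in the full picture, measuring 110 x 25 mm in the depth data. The unit is centred at (524,-36) mm with yaw -6.6°. The chips span -56 to 52 mm along the unit, so one sweep with the 110 mm foot fits between the fasteners. I'll add a planner helper and refine the slot angle from the same image.

```bash
cat >> h.py <<'E'
from scipy.spatial.transform import Rotation as Ro
UC=np.array([.5239,-.0364]); UY=-6.6
def unit(x,y): return UC+Ro.from_euler('z',UY,degrees=True).as_matrix()[:2,:2]@np.array([x,y])
def go(x,y,z,yaw,pitch=0,roll=180,st=None):
    """print turn (tool rotvec, units/row count) then shift in tool axes after the turn"""
    s=manip.read_state(); R=Ro.from_euler('xyz',s['eef_rot'],degrees=True) if st is None else Ro.from_euler('xyz',st[1],degrees=True)
    p=s['tcp_pos'] if st is None else np.array(st[0])
    G=Ro.from_euler('xyz',[roll,pitch,yaw],degrees=True); w=(R.inv()*G).as_rotvec(degrees=True)
    t=G.inv().apply(np.array([x,y,z])-p)
    print('turn deg',np.round(w,2),'units',np.round(w/180,4),'| shift units',np.round(t/.05,3),'minrows %.1f'%(np.abs(t/.05).max()))
E
python3 - <<'E'
from h import *
im,d=load('top')
print('grip top',onz('top',314,218.6,.07))
print('near fast',onz('top',165+369/4.2,140+427/4.2,.1),unit(-.09,0),'far',onz('top',165+401/4.2,140+154/4.2,.107),unit(.09,0))
# slot angle near: dark slot pixels within bar
a=onz('top',165+342/4.2,140+415/4.2,.1); b=onz('top',165+397/4.2,140+437/4.2,.1); print('slot ang',np.degrees(np.arctan2(*(a-b)[[1,0]])))
go(.4955,-.1937,.13,-14.2)
E
```

```text
grip top [ 0.49660874 -0.1954128   0.07      ]
near fast [ 0.43106712 -0.0288136   0.1       ] [ 0.43449645 -0.02605566] far [ 0.60634418 -0.04894126  0.107     ] [ 0.61330355 -0.04674434]
slot ang 67.90147373185847
turn deg [-1.200e-01  2.000e-02  3.413e+01] units [-7.000e-04  1.000e-04  1.896e-01] | shift units [ 4.39  -7.773  2.225] minrows 7.8
```

Call:
jog_arm:
  increments:
    - {"wz":0.0474}
    - {"wz":0.0474}
    - {"wz":0.0474}
    - {"wz":0.0474}
  hand: 0.55
  grip_force: 40

```text
$.increments[0]: bad value
```

Call:
jog_arm:
  increments:
    - {"tx":0.54,"ty":-0.95,"tz":0.2}
    - {"tx":0.54,"ty":-0.95,"tz":0.2}
    - {"tx":0.54,"ty":-0.95,"tz":0.2}
    - {"tx":0.54,"ty":-0.95,"tz":0.2}
    - {"tx":0.54,"ty":-0.95,"tz":0.2}
    - {"tx":0.54,"ty":-0.95,"tz":0.2}
    - {"tx":0.54,"ty":-0.95,"tz":0.2}
    - {"tx":0.3,"ty":-0.5,"tz":0.1}

```text
$.increments[0]: bad value
```

Run:
```python
from h import *
im,d=grab('top'); cv2.imwrite('pics/crop2.png',cv2.resize(im[140:280,205:375],None,fx=4.2,fy=4.2,interpolation=cv2.INTER_CUBIC))
s=manip.read_state(); print(s['t'],s['tcp_pos'],s['eef_rot'],s['joints'],s['force'],s['finger_gap']); go(.4955,-.1937,.045,-14.2)
```

```text
0.15 [ 0.18736456 -0.51673017  0.24138086] [-1.79901255e+02 -8.56228229e-03  1.99287551e+01] [-7.59790706e+01  5.03302970e+00  7.86039871e+01 -1.65737012e-03
  9.64620848e+01 -5.90801816e+00] [ 0.57787307 -0.5347073   0.17545301] 0.08527337107656621
turn deg [-1.000e-01  2.000e-02  3.413e+01] units [-5.000e-04  1.000e-04  1.896e-01] | shift units [ 4.39  -7.775  3.928] minrows 7.8
```

Call:
jog_arm:
  increments:
    - {"tx":0,"ty":0,"tz":0,"wx":0,"wy":0,"wz":0.0474}
    - {"tx":0,"ty":0,"tz":0,"wx":0,"wy":0,"wz":0.0474}
    - {"tx":0,"ty":0,"tz":0,"wx":0,"wy":0,"wz":0.0474}
    - {"tx":0,"ty":0,"tz":0,"wx":0,"wy":0,"wz":0.0474}
  hand: 0.55
  grip_force: 40

```text
t: 0.55
tcp_pos: [0.1871, -0.5158, 0.2391]
eef_rot: [-179.7, 0.2, -14.7]
force: [0.4, 0.2, 0.0]
finger_gap: 0.0471
```

Call:
jog_arm:
  increments:
    - {"tx":0.54,"ty":-0.95,"tz":0.2,"wx":0,"wy":0,"wz":0}
    - {"tx":0.54,"ty":-0.95,"tz":0.2,"wx":0,"wy":0,"wz":0}
    - {"tx":0.54,"ty":-0.95,"tz":0.2,"wx":0,"wy":0,"wz":0}
    - {"tx":0.54,"ty":-0.95,"tz":0.2,"wx":0,"wy":0,"wz":0}
    - {"tx":0.54,"ty":-0.95,"tz":0.2,"wx":0,"wy":0,"wz":0}
    - {"tx":0.54,"ty":-0.95,"tz":0.2,"wx":0,"wy":0,"wz":0}
    - {"tx":0.54,"ty":-0.95,"tz":0.2,"wx":0,"wy":0,"wz":0}
    - {"tx":0.3,"ty":-0.5,"tz":0.1,"wx":0,"wy":0,"wz":0}

```text
t: 1.35
tcp_pos: [0.4527, -0.2471, 0.1673]
eef_rot: [-179.7, 0.3, -15.6]
force: [0.2, -0.9, 0.1]
finger_gap: 0.0469
```

Run:
```python
from h import *
im,d=grab('top'); cv2.imwrite('pics/crop2.png',cv2.resize(im[140:280,205:375],None,fx=4.2,fy=4.2,interpolation=cv2.INTER_CUBIC))
s=manip.read_state(); print(s['t'],s['tcp_pos'],s['eef_rot'],s['joints'],s['force'],s['finger_gap']); go(.4955,-.1937,.1,-14.2);go(.4955,-.1937,.045,-14.2)
```

```text
1.4 [ 0.45478079 -0.24426998  0.16641241] [-179.49894597    0.26802126  -15.41890862] [-34.77042482   2.53884793  89.79418257   0.3841488   88.08592258
  70.63542114] [ 1.32248881  2.46302243 -0.97665409] 0.046979089904048595
turn deg [-0.5   0.26 -1.22] units [-0.0028  0.0015 -0.0068] | shift units [ 0.541 -1.18   1.328] minrows 1.3
turn deg [-0.5   0.26 -1.22] units [-0.0028  0.0015 -0.0068] | shift units [ 0.541 -1.18   2.428] minrows 2.4
```

Call:
jog_arm:
  increments:
    - {"tx":0.25,"ty":-0.55,"tz":0.4,"wx":-0.0028,"wy":0.0015,"wz":-0.0068}
    - {"tx":0.2,"ty":-0.45,"tz":0.4,"wx":0,"wy":0,"wz":0}
    - {"tx":0.05,"ty":-0.1,"tz":0.3,"wx":0,"wy":0,"wz":0}
    - {"tx":0,"ty":0,"tz":0,"wx":0,"wy":0,"wz":0}

```text
t: 1.8
tcp_pos: [0.4949, -0.1937, 0.1087]
eef_rot: [180.0, 0.1, -13.9]
force: [-0.1, -0.4, 0.4]
finger_gap: 0.0469
```

Run:
```python
from h import *
im,d=grab('top'); cv2.imwrite('pics/crop2.png',cv2.resize(im[140:280,225:395],None,fx=4,fy=4,interpolation=cv2.INTER_CUBIC))
im,d=grab('scene'); cv2.imwrite('pics/crop3.png',cv2.resize(im[130:280,180:380],None,fx=4,fy=4,interpolation=cv2.INTER_CUBIC))
s=manip.read_state(); print(s['t'],s['tcp_pos'],s['eef_rot'],s['joints'],s['force'],s['finger_gap']); go(.4955,-.1937,.045,-14.2)
```

```text
1.9 [ 0.49572762 -0.19537142  0.11133073] [179.87134754  -0.18734762 -13.97824478] [-2.75595846e+01  6.31435967e+00  9.22189636e+01 -8.20146959e-02
  8.12543659e+01  7.64311905e+01] [ 0.04358996 -0.19274082  0.49833476] 0.047033715728921774
turn deg [ 0.13 -0.19  0.22] units [ 0.0007 -0.001   0.0012] | shift units [-0.013 -0.031  1.327] minrows 1.3
```

View pics/crop3.png

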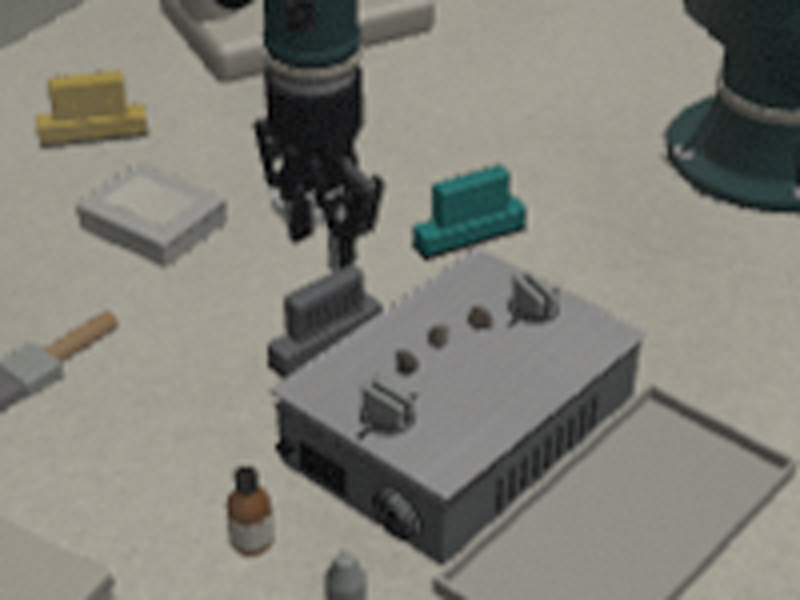

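The scene crop shows the open fingers, at (300,230) and (343,255), straddling the grey scraper at (325,310). Three chips are lined up on the cover. Descending to grip.

Call:
jog_arm:
  increments:
    - {"tx":0,"ty":-0.02,"tz":0.45,"wx":0,"wy":0,"wz":0}
    - {"tx":0,"ty":0,"tz":0.45,"wx":0,"wy":0,"wz":0}
    - {"tx":0,"ty":0,"tz":0.33,"wx":0,"wy":0,"wz":0}
    - {"tx":0,"ty":0,"tz":0.1,"wx":0,"wy":0,"wz":0}

```text
t: 2.3
tcp_pos: [0.4991, -0.2006, 0.0507]
eef_rot: [179.6, -1.0, -14.2]
force: [-0.2, 0.7, -0.2]
finger_gap: 0.0471
```

Call:
jog_arm:
  increments:
    - {"tx":0,"ty":0,"tz":0,"wx":0,"wy":0,"wz":0}
    - {"tx":0,"ty":0,"tz":0,"wx":0,"wy":0,"wz":0}
    - {"tx":0,"ty":0,"tz":0,"wx":0,"wy":0,"wz":0}
    - {"tx":0,"ty":0,"tz":0,"wx":0,"wy":0,"wz":0}
  hand: 0
  grip_force: 50

```text
t: 2.7
tcp_pos: [0.5002, -0.203, 0.0547]
eef_rot: [179.5, -1.3, -14.4]
force: [0.5, -1.3, -1.5]
finger_gap: 0.0193
```

Run:
```python
from h import *
s=manip.read_state(); print(s['t'],s['tcp_pos'],s['eef_rot'],s['joints'],s['force'],s['finger_gap'])
```

```text
2.7 [ 0.50017785 -0.20304035  0.05466146] [179.52674118  -1.2673255  -14.40059489] [-28.01809935   9.37886225  95.6961129   -0.1684763   73.5819839
  76.43345432] [ 0.45886051 -1.32102557 -1.51971488] 0.019344083018432167
```

Call:
jog_arm:
  increments:
    - {"tx":0,"ty":0,"tz":-0.6,"wx":0,"wy":0,"wz":0}
    - {"tx":0,"ty":0,"tz":-0.8,"wx":0,"wy":0,"wz":0}
    - {"tx":0,"ty":0,"tz":-0.7,"wx":0,"wy":0,"wz":0}
    - {"tx":0,"ty":0,"tz":0,"wx":0,"wy":0,"wz":0}

```text
t: 3.1
tcp_pos: [0.497, -0.2012, 0.162]
eef_rot: [179.5, -1.1, -14.4]
force: [0.4, -0.4, -0.3]
finger_gap: 0.0193
```

Run:
```python
from h import *
s=manip.read_state(); print(s['t'],s['tcp_pos'],s['eef_rot'],s['joints'],s['force'],s['finger_gap'])
im,d=grab('scene'); cv2.imwrite('pics/crop4.png',cv2.resize(im[130:280,180:380],None,fx=4,fy=4,interpolation=cv2.INTER_CUBIC))
im,d=grab('top');P=cloud('top',d)
s=manip.read_state(); print(s['t'],s['tcp_pos'],s['eef_rot'])
roi=np.zeros(d.shape,bool); roi[185:260,295:345]=1
for a,b in((.08,.1),(.1,.115),(.115,.128),(.128,.14),(.14,.16)):
    m=roi&(P[...,2]>a)&(P[...,2]<b); c=P[m]
    if len(c)>3: print(a,b,len(c),cv2.minAreaRect((c[:,:2]*1000).astype(np.float32)))
```

```text
3.1 [ 0.4969829  -0.20117306  0.16202451] [179.5459011   -1.05083694 -14.3889515 ] [-27.982938     4.17911102  88.58025085  -0.1948545   86.1125417
  76.42147451] [ 0.41293846 -0.39397562 -0.25612872] 0.019296295116809508
3.2 [ 0.49446291 -0.1999081   0.15649561] [179.67619386  -0.51061205 -14.40130123]
0.1 0.115 10 ((458.2276916503906, -181.5904541015625), (54.90174865722656, 21.6660213470459), 12.596226692199707)
0.115 0.128 12 ((463.0369567871094, -181.82760620117188), (58.949581146240234, 17.459657669067383), 5.772172451019287)
0.128 0.14 94 ((461.69708251953125, -192.47079467773438), (25.160888671875, 51.688419342041016), 75.87922668457031)
0.14 0.16 15 ((464.5199890136719, -187.093994140625), (30.962684631347656, 13.26009750366211), 22.709880828857422)
```

View pics/crop4.png

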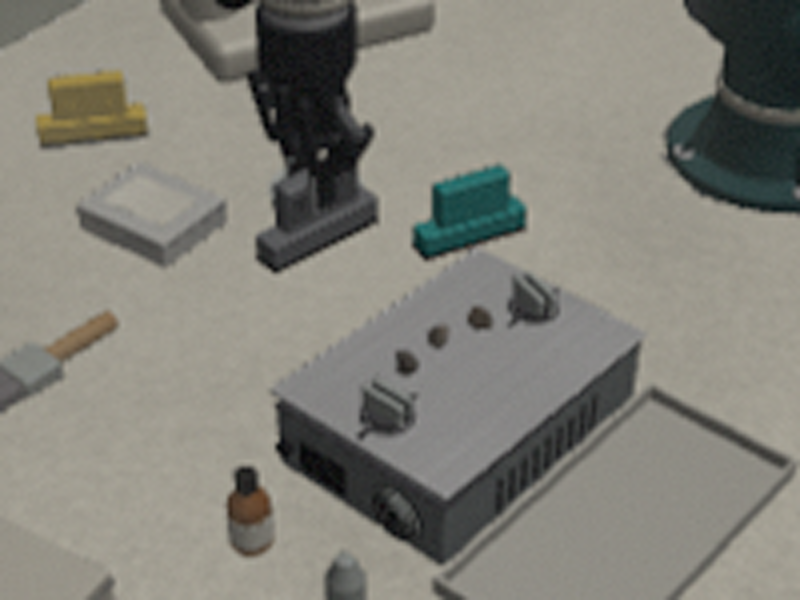

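Held upright, foot at about (317,230) in the crop, and clear of everything. Next I need the sole height relative to the TCP and the path to the start of the sweep.

Run:
```python
from h import *
im,d=load('top');P=cloud('top',d)
roi=np.zeros(d.shape,bool); roi[185:260,295:345]=1
m=roi&(P[...,2]>.122)&(P[...,2]<.142); c=P[m]
ax=np.array([np.cos(np.radians(-14.4)),np.sin(np.radians(-14.4))])
t=(c[:,:2]-[.4945,-.1999])@ax; q=(c[:,:2]-[.4945,-.1999])@[-ax[1],ax[0]]
for a in np.arange(-.07,.07,.01):
    k=(t>a)&(t<=a+.01)
    if k.sum(): print(round(a,3),k.sum(),np.round(np.percentile(c[k,2],[10,50,90]),4),np.round([q[k].min(),q[k].max()],3))
x,y=unit(-.002+.005,-.075)
print(x,y); go(x,y,.16,UY)
s=manip.read_state();print(s['tcp_pos'])
```

```text
-0.06 42 [0.1284 0.1312 0.1351] [-0.014  0.012]
-0.05 39 [0.1295 0.1317 0.134 ] [-0.013  0.012]
-0.04 7 [0.1297 0.1323 0.137 ] [-0.014  0.011]
-0.03 6 [0.129  0.1317 0.1335] [0.009 0.012]
-0.02 6 [0.1291 0.1317 0.1323] [0.009 0.012]
-0.01 2 [0.1298 0.1307 0.1316] [0.009 0.012]
0.5182598320098363 -0.11124776887150833
turn deg [ 0.36 -0.49 -7.8 ] units [ 0.002  -0.0027 -0.0433] | shift units [ 0.269 -1.816 -0.07 ] minrows 1.8
[ 0.49446291 -0.1999081   0.15649561]
```

Call:
jog_arm:
  increments:
    - {"tx":0,"ty":-0.3,"tz":-0.1,"wx":0.002,"wy":0.011,"wz":-0.0433}
    - {"tx":0.1,"ty":-0.6,"tz":0,"wx":0,"wy":0,"wz":0}
    - {"tx":0.1,"ty":-0.6,"tz":0,"wx":0,"wy":0,"wz":0}
    - {"tx":0.05,"ty":-0.25,"tz":0,"wx":0,"wy":0,"wz":0}
    - {"tx":0,"ty":0,"tz":0,"wx":0,"wy":0,"wz":0}

```text
t: 3.7
tcp_pos: [0.5134, -0.1112, 0.1496]
eef_rot: [-179.9, -1.4, -6.4]
force: [0.0, -0.5, -0.8]
finger_gap: 0.019
```

Run:
```python
from h import *
s=manip.read_state(); print(s['t'],s['tcp_pos'],s['eef_rot'],s['force'])
x,y=unit(.003,-.07); go(x,y,.136,UY,-2.5)
```

```text
3.7 [ 0.51343383 -0.11118313  0.14960926] [-179.9341288    -1.38473961   -6.41190281] [ 0.01618697 -0.51652656 -0.81018171]
turn deg [-0.07  1.12  0.19] units [-0.0004  0.0062  0.001 ] | shift units [ 0.084 -0.11   0.276] minrows 0.3
```

Call:
jog_arm:
  increments:
    - {"tx":0.06,"ty":0,"tz":0.12,"wx":0,"wy":0.0062,"wz":0.001}
    - {"tx":0.03,"ty":0,"tz":0.08,"wx":0,"wy":0,"wz":0}
    - {"tx":0,"ty":0,"tz":0.02,"wx":0,"wy":0,"wz":0}

```text
t: 4.0
tcp_pos: [0.5163, -0.1131, 0.1346]
eef_rot: [180.0, -2.1, -6.6]
force: [1.0, 1.1, -1.6]
finger_gap: 0.0191
```

Run:
```python
from h import *
s=manip.read_state(); print(s['t'],s['tcp_pos'],s['eef_rot'],s['force'])
x,y=unit(.003,-.065); go(x,y,.136,UY,-2.5)
im,d=grab('scene'); cv2.imwrite('pics/crop5.png',cv2.resize(im[150:270,220:380],None,fx=5,fy=5,interpolation=cv2.INTER_CUBIC))
s=manip.read_state(); print(s['t'],s['tcp_pos'],s['eef_rot'],s['force'])
```

```text
4.0 [ 0.51631131 -0.11314072  0.13457493] [179.99658809  -2.11781283  -6.60212062] [ 1.03631684  1.0917818  -1.57405061]
turn deg [ 0.    0.38 -0.  ] units [ 0.      0.0021 -0.    ] | shift units [ 0.036 -0.242 -0.027] minrows 0.2
4.05 [ 0.51616757 -0.11318667  0.13448131] [179.99777027  -2.09652028  -6.61182016] [ 0.19485122 -0.02752663 -1.87700797]
```

View pics/crop5.png

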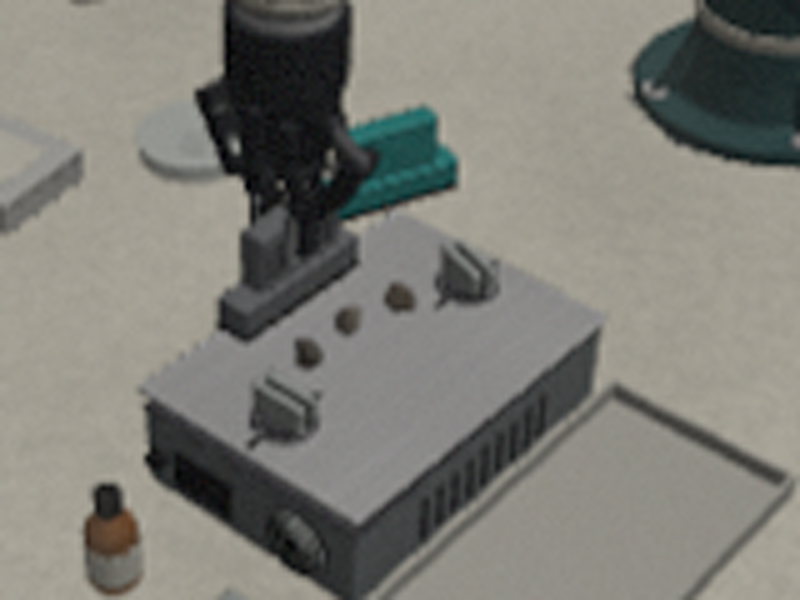

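The scraper is level just above the cover, alongside all three chips at (308,352), (347,320) and (400,297), and clear of both fasteners. Sweeping now.

Call:
jog_arm:
  increments:
    - {"tx":0.03,"ty":-0.15,"tz":-0.01,"wx":0,"wy":0.002,"wz":0}
    - {"tx":0.01,"ty":-0.2,"tz":0,"wx":0,"wy":0,"wz":0}
    - {"tx":0,"ty":-0.2,"tz":0,"wx":0,"wy":0,"wz":0}
    - {"tx":0,"ty":-0.2,"tz":0,"wx":0,"wy":0,"wz":0}

```text
t: 4.45
tcp_pos: [0.5229, -0.0758, 0.1354]
eef_rot: [180.0, -2.5, -6.8]
force: [0.3, 0.6, -1.6]
finger_gap: 0.0195
```

Run:
```python
from h import *
s=manip.read_state(); print(s['t'],s['tcp_pos'],s['eef_rot'],s['force'])
x,y=unit(.003,.088); go(x,y,.136,UY,-2.5)
```

```text
4.45 [ 0.5229313  -0.07577761  0.13542069] [179.97305653  -2.4870326   -6.83258218] [ 0.28603663  0.59974047 -1.58100129]
turn deg [ 0.04  0.01 -0.23] units [ 0.0002  0.0001 -0.0013] | shift units [-0.011 -2.545 -0.012] minrows 2.5
```

Call:
jog_arm:
  increments:
    - {"tx":-0.01,"ty":-0.22,"tz":0,"wx":0,"wy":0,"wz":-0.001}
    - {"tx":0,"ty":-0.22,"tz":0,"wx":0,"wy":0,"wz":0}
    - {"tx":0,"ty":-0.22,"tz":0,"wx":0,"wy":0,"wz":0}
    - {"tx":0,"ty":-0.22,"tz":0,"wx":0,"wy":0,"wz":0}
    - {"tx":0,"ty":-0.22,"tz":0,"wx":0,"wy":0,"wz":0}

```text
t: 4.95
tcp_pos: [0.5295, -0.015, 0.1362]
eef_rot: [180.0, -2.6, -6.5]
force: [-0.0, 0.3, -1.4]
finger_gap: 0.0192
```

Run:
```python
from h import *
s=manip.read_state(); print(s['t'],s['tcp_pos'],s['eef_rot'],s['force'])
x,y=unit(.003,.088); go(x,y,.136,UY,-2.5)
```

```text
4.95 [ 0.52945044 -0.01498649  0.13618051] [179.9600546   -2.5672616   -6.50901867] [-1.29750144e-03  3.14052364e-01 -1.36099149e+00]
turn deg [ 0.04 -0.07  0.09] units [ 0.0002 -0.0004  0.0005] | shift units [-1.000e-03 -1.322e+00  4.000e-03] minrows 1.3
```

Call:
jog_arm:
  increments:
    - {"tx":0,"ty":-0.22,"tz":0,"wx":0,"wy":0,"wz":0}
    - {"tx":0,"ty":-0.22,"tz":0,"wx":0,"wy":0,"wz":0}
    - {"tx":0,"ty":-0.22,"tz":0,"wx":0,"wy":0,"wz":0}
    - {"tx":0,"ty":-0.22,"tz":0,"wx":0,"wy":0,"wz":0}
    - {"tx":0,"ty":-0.22,"tz":0,"wx":0,"wy":0,"wz":0}
    - {"tx":0,"ty":-0.22,"tz":0,"wx":0,"wy":0,"wz":0}
    - {"tx":0,"ty":-0.1,"tz":0,"wx":0,"wy":0,"wz":0}

```text
t: 5.65
tcp_pos: [0.5381, 0.0632, 0.1359]
eef_rot: [-180.0, -2.5, -6.4]
force: [-0.5, -1.0, -1.3]
finger_gap: 0.019
```

Run:
```python
from h import *
s=manip.read_state(); print(s['t'],s['tcp_pos'],s['eef_rot'],s['force'])
im,d=grab('scene'); cv2.imwrite('pics/crop6.png',cv2.resize(im[150:300,220:420],None,fx=4,fy=4,interpolation=cv2.INTER_CUBIC))
s=manip.read_state(); print(s['t'],s['tcp_pos'],s['eef_rot'],s['force'])
x,y=unit(.003,.088); go(x,y,.136,UY,-2.5)
```

```text
5.65 [0.53809997 0.06321538 0.13594344] [-179.99497198   -2.54719545   -6.43942795] [-0.53005483 -0.97380359 -1.26346534]
5.7 [0.53812233 0.06363985 0.13590282] [-179.96397913   -2.54559031   -6.41455445] [ 0.14719224  1.02034204 -1.06765521]
turn deg [-0.04 -0.05  0.19] units [-0.0002 -0.0003  0.001 ] | shift units [ 0.007  0.26  -0.002] minrows 0.3
```

View pics/crop6.png

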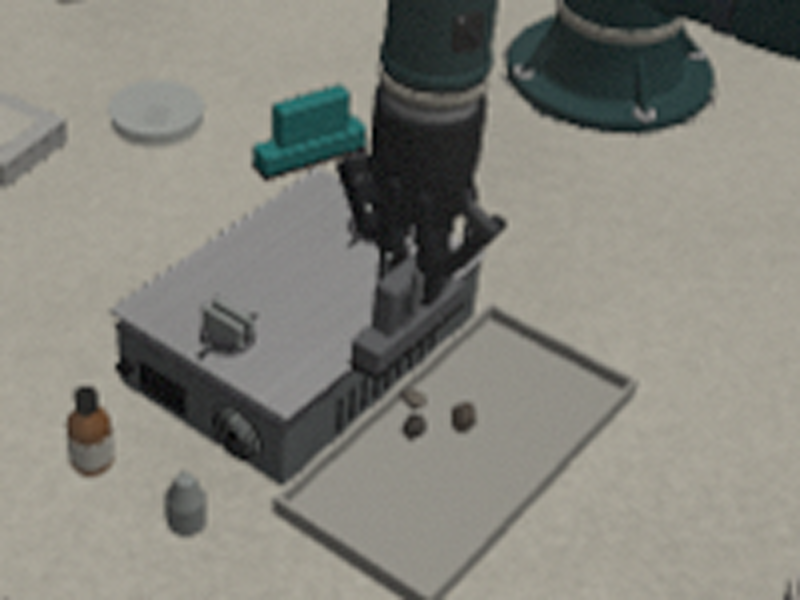

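All three chips lie in the tray, at crop (412,397), (414,427) and (463,417). Carrying the scraper back to where it stood.

Call:
jog_arm:
  increments:
    - {"tx":0,"ty":0.1,"tz":-0.4,"wx":0,"wy":-0.004,"wz":0}
    - {"tx":0,"ty":0.5,"tz":-0.3,"wx":0,"wy":-0.004,"wz":0}
    - {"tx":0,"ty":0.8,"tz":0,"wx":0,"wy":0,"wz":0}
    - {"tx":0,"ty":0.9,"tz":0,"wx":0,"wy":0,"wz":0}
    - {"tx":0,"ty":0.9,"tz":0,"wx":0,"wy":0,"wz":0}
    - {"tx":0,"ty":0.9,"tz":0,"wx":0,"wy":0,"wz":0}
    - {"tx":0,"ty":0.7,"tz":0,"wx":0,"wy":0,"wz":0}
    - {"tx":0,"ty":0.3,"tz":0,"wx":0,"wy":0,"wz":0}

```text
t: 6.5
tcp_pos: [0.5085, -0.1972, 0.1724]
eef_rot: [179.8, -1.1, -6.0]
force: [-0.1, 0.5, -1.4]
finger_gap: 0.0192
```

Run:
```python
from h import *
s=manip.read_state(); print(s['t'],s['tcp_pos'],s['eef_rot'],s['force'],s['finger_gap'])
x,y=unit(-.005,-.168); go(x,y,.065,UY,-1.2);
```

```text
6.5 [ 0.50850375 -0.19717493  0.17244998] [179.83699789  -1.14545833  -6.04006197] [-0.08354743  0.48303344 -1.43427555] 0.01915571911411181
turn deg [0.15 0.05 0.56] units [0.0008 0.0003 0.0031] | shift units [-0.209  0.13   2.145] minrows 2.1
```

Call:
jog_arm:
  increments:
    - {"tx":-0.1,"ty":0.07,"tz":0.3,"wx":0,"wy":0,"wz":0.003}
    - {"tx":-0.06,"ty":0.03,"tz":0.7,"wx":0,"wy":0,"wz":0}
    - {"tx":0,"ty":0,"tz":0.7,"wx":0,"wy":0,"wz":0}
    - {"tx":0,"ty":0,"tz":0.35,"wx":0,"wy":0,"wz":0}
    - {"tx":0,"ty":0,"tz":0.05,"wx":0,"wy":0,"wz":0}

```text
t: 7.0
tcp_pos: [0.5022, -0.2096, 0.0668]
eef_rot: [179.6, -1.5, -7.2]
force: [-0.3, -0.5, -0.9]
finger_gap: 0.0192
```

Call:
jog_arm:
  increments:
    - {"tx":0,"ty":0,"tz":0.12,"wx":0,"wy":0,"wz":0}
    - {"tx":0,"ty":0,"tz":0.08,"wx":0,"wy":0,"wz":0}
    - {"tx":0,"ty":0,"tz":0.04,"wx":0,"wy":0,"wz":0}

```text
t: 7.3
tcp_pos: [0.5036, -0.2106, 0.056]
eef_rot: [179.5, -1.6, -7.2]
force: [0.6, 0.9, -1.2]
finger_gap: 0.0189
```

Call:
jog_arm:
  increments:
    - {"tx":0,"ty":0,"tz":0.05,"wx":0,"wy":-0.002,"wz":0}
    - {"tx":0,"ty":0,"tz":0.05,"wx":0,"wy":0,"wz":0}

```text
t: 7.5
tcp_pos: [0.5051, -0.2112, 0.0528]
eef_rot: [179.4, -1.5, -7.2]
force: [2.1, -0.7, 2.8]
finger_gap: 0.0188
```

Call:
jog_arm:
  increments:
    - {"tx":0,"ty":0,"tz":0,"wx":0,"wy":0,"wz":0}
    - {"tx":0,"ty":0,"tz":0,"wx":0,"wy":0,"wz":0}
    - {"tx":0,"ty":0,"tz":0,"wx":0,"wy":0,"wz":0}
  hand: 0.5

```text
t: 7.8
tcp_pos: [0.5067, -0.2119, 0.0549]
eef_rot: [179.3, -1.7, -7.2]
force: [0.2, 0.7, -0.1]
finger_gap: 0.0426
```

Call:
jog_arm:
  increments:
    - {"tx":0,"ty":0,"tz":-0.4,"wx":0,"wy":0,"wz":0}
    - {"tx":0,"ty":0,"tz":-0.8,"wx":0,"wy":0,"wz":0}
    - {"tx":0,"ty":0,"tz":-0.9,"wx":0,"wy":0,"wz":0}
    - {"tx":0,"ty":0,"tz":-0.4,"wx":0,"wy":0,"wz":0}

```text
t: 8.2
tcp_pos: [0.5008, -0.2086, 0.1796]
eef_rot: [179.5, -1.2, -7.2]
force: [0.4, -0.6, 0.7]
finger_gap: 0.0427
```

Run:
```python
from h import *
s=manip.read_state(); print(s['t'],s['tcp_pos'],s['eef_rot'],s['force'],s['finger_gap'])
im,d=grab('top'); P=cloud('top',d); im2,_=grab('scene')
cv2.imwrite('pics/crop7.png',np.hstack([cv2.resize(im[145:275,165:335],None,fx=2.3,fy=2.3),cv2.resize(im2[150:280,220:390],None,fx=2.3,fy=2.3)]))
# chips in the tray: dark brownish specks
roi=np.zeros(d.shape,bool); roi[165:250,180:232]=1
for lo in (.012,):
    m=roi&(P[...,2]>lo)&(P[...,2]<.06); n,l,st,ce=cv2.connectedComponentsWithStats(m.astype(np.uint8))
    for i in range(1,n):
        if 5<st[i,4]<200:
            c=P[l==i].mean(0); r=(c[:2]-UC); a=np.radians(UY); print(np.round(ce[i]),st[i,4],'unit',np.round([r[0]*np.cos(a)+r[1]*np.sin(a),-r[0]*np.sin(a)+r[1]*np.cos(a)],3),np.round(P[l==i][:,2].max(),3))
x,y=unit(-.09,0); go(x,y,.16,67.5)
```

```text
8.2 [ 0.50081127 -0.20860972  0.17961684] [179.50008601  -1.16171098  -7.15997792] [ 0.35193392 -0.58680004  0.74474859] 0.04273397291151127
[182. 183.] 69 unit [0.062 0.227] 0.022
[214. 207.] 27 unit [0.003 0.127] 0.02
[220. 211.] 30 unit [-0.009  0.106] 0.02
[208. 214.] 40 unit [-0.022  0.141] 0.024
turn deg [  1.32  -0.74 -74.66] units [ 0.0073 -0.0041 -0.4148] | shift units [ 2.867 -2.637  0.395] minrows 2.9
```

View pics/crop7.png

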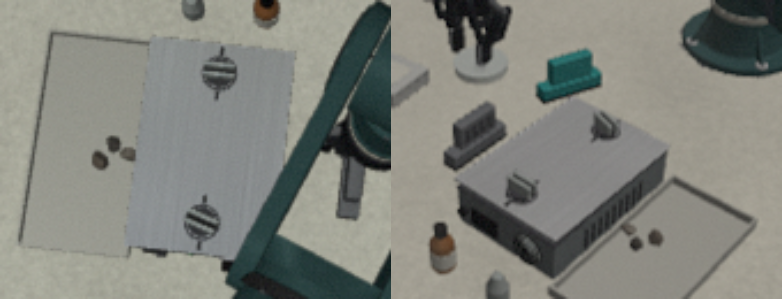

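The chips sit in the tray at unit y of 106 to 141 mm (tray 90 to 230), and the scraper stands upright and released. Measuring the near fastener's bar from this clear view.

Run:
```python
from h import *
im,d=load('top'); P=cloud('top',d)
for f,lab in(((-.09,0),'near'),((.09,0),'far')):
    q=unit(*f); z0=.079 if lab=='near' else .085
    k=(np.hypot(P[...,0]-q[0],P[...,1]-q[1])<.03)&(P[...,2]>z0+.015)&(P[...,2]<z0+.03)
    c=P[k]; r=cv2.minAreaRect((c[:,:2]*1000).astype(np.float32)); ev,V=np.linalg.eigh(np.cov(c[:,:2].T)); v=V[:,1]
    print(lab,q,len(c),np.round(c.mean(0),4),r,'pca',np.degrees(np.arctan2(v[1],v[0])),np.sqrt(ev))
    # brightness-based: bright ribs by colour
    g=cv2.cvtColor(im,cv2.COLOR_BGR2GRAY); vv,uu=np.where((np.hypot(P[...,0]-q[0],P[...,1]-q[1])<.025)); 
    patch=cv2.resize(g[vv.min():vv.max()+1,uu.min():uu.max()+1],None,fx=6,fy=6,interpolation=cv2.INTER_CUBIC)
    gx=cv2.Sobel(patch,cv2.CV_32F,1,0); gy=cv2.Sobel(patch,cv2.CV_32F,0,1); h,w=patch.shape; Y,X=np.mgrid[:h,:w]; M=np.hypot(X-w/2,Y-h/2)<60
    J=np.array([[ (gx*gx)[M].sum(),(gx*gy)[M].sum()],[(gx*gy)[M].sum(),(gy*gy)[M].sum()]]); e,V=np.linalg.eigh(J); t=V[:,0]
    cu,cv_=(uu.min()+uu.max())/2,(vv.min()+vv.max())/2
    A=onz('top',cu,cv_,z0+.024); B=onz('top',cu+5*t[0],cv_+5*t[1],z0+.024); D=B-A; print('grad line ang',np.degrees(np.arctan2(D[1],D[0])),e)
```

```text
near [ 0.43449645 -0.02605566] 64 [ 0.4341 -0.0267  0.1016] ((434.2513122558594, -26.619916915893555), (36.87603759765625, 17.263809204101562), 66.56294250488281) pca 65.19821677120399 [0.006107   0.01100913]
grad line ang 64.73330164369645 [9.1602320e+06 2.4908432e+07]
far [ 0.61330355 -0.04674434] 70 [ 0.6118 -0.0465  0.1076] ((611.763916015625, -46.424217224121094), (36.601356506347656, 17.292390823364258), 84.03771209716797) pca 82.65527744121552 [0.00599662 0.01084805]
grad line ang 86.32151503768554 [7.5137310e+06 1.8164406e+07]
```

Call:
jog_arm:
  increments:
    - {"tx":0,"ty":0,"tz":0,"wx":0.007,"wy":-0.004,"wz":-0.046}
    - {"tx":0,"ty":0,"tz":0,"wx":0,"wy":0,"wz":-0.046}
    - {"tx":0,"ty":0,"tz":0,"wx":0,"wy":0,"wz":-0.046}
    - {"tx":0,"ty":0,"tz":0,"wx":0,"wy":0,"wz":-0.046}
    - {"tx":0,"ty":0,"tz":0,"wx":0,"wy":0,"wz":-0.046}
    - {"tx":0,"ty":0,"tz":0,"wx":0,"wy":0,"wz":-0.046}
    - {"tx":0,"ty":0,"tz":0,"wx":0,"wy":0,"wz":-0.046}
    - {"tx":0,"ty":0,"tz":0,"wx":0,"wy":0,"wz":-0.046}

```text
t: 9.1
tcp_pos: [0.4973, -0.2068, 0.1681]
eef_rot: [-179.3, -0.8, 61.6]
force: [0.3, -0.0, -0.4]
finger_gap: 0.0426
```

Run:
```python
from h import *
s=manip.read_state(); print(s['t'],s['tcp_pos'],s['eef_rot'],s['joints'])
go(.4342,-.0265,.14,66)
```

```text
9.1 [ 0.49726368 -0.20680026  0.16806158] [-179.26048512   -0.8180319    61.55923106] [-29.08854557   5.51035268  86.4480898    0.80973064  88.79046868
  -0.67543959]
turn deg [-0.71 -0.85 -4.44] units [-0.0039 -0.0047 -0.0246] | shift units [ 2.781 -2.619  0.561] minrows 2.8
```

Call:
jog_arm:
  increments:
    - {"tx":0.1,"ty":-0.1,"tz":0,"wx":-0.004,"wy":-0.005,"wz":-0.0246}
    - {"tx":0.6,"ty":-0.6,"tz":0,"wx":0,"wy":0,"wz":0}
    - {"tx":0.8,"ty":-0.75,"tz":0.1,"wx":0,"wy":0,"wz":0}
    - {"tx":0.8,"ty":-0.75,"tz":0.1,"wx":0,"wy":0,"wz":0}
    - {"tx":0.4,"ty":-0.35,"tz":0.15,"wx":0,"wy":0,"wz":0}
    - {"tx":0,"ty":0,"tz":0,"wx":0,"wy":0,"wz":0}

```text
t: 9.7
tcp_pos: [0.4321, -0.0351, 0.1403]
eef_rot: [-179.1, 0.1, 66.1]
force: [0.7, -0.7, -0.3]
finger_gap: 0.0426
```

Run:
```python
from h import *
s=manip.read_state(); print(s['t'],s['tcp_pos'],s['eef_rot'],s['joints'])
go(.4342,-.0265,.12,66)
```

```text
9.7 [ 0.43210492 -0.03510577  0.14032517] [-1.79149613e+02  1.26371167e-01  6.60967594e+01] [-1.21822619e+01 -6.97794330e+00  1.02013927e+02  4.91543443e-02
  8.58223432e+01  1.17179685e+01]
turn deg [-0.85  0.13  0.1 ] units [-0.0047  0.0007  0.0005] | shift units [ 0.174 -0.032  0.407] minrows 0.4
```

Call:
jog_arm:
  increments:
    - {"tx":0.16,"ty":-0.03,"tz":0.1,"wx":-0.0047,"wy":0.0007,"wz":0}
    - {"tx":0,"ty":0,"tz":0.1,"wx":0,"wy":0,"wz":0}
    - {"tx":0,"ty":0,"tz":0.1,"wx":0,"wy":0,"wz":0}

```text
t: 10.0
tcp_pos: [0.4341, -0.0275, 0.1231]
eef_rot: [180.0, 0.1, 66.1]
force: [1.1, -0.3, -0.3]
finger_gap: 0.0428
```

Run:
```python
from h import *
s=manip.read_state(); print(s['t'],s['tcp_pos'],s['eef_rot'])
go(.4342,-.0265,.101,66)
im,d=grab('scene'); cv2.imwrite('pics/crop8.png',cv2.resize(im[170:250,240:360],None,fx=6,fy=6,interpolation=cv2.INTER_CUBIC))
```

```text
10.0 [ 0.43413798 -0.02748738  0.12311206] [1.79953862e+02 6.14147042e-02 6.60941824e+01]
turn deg [0.05 0.06 0.09] units [0.0003 0.0003 0.0005] | shift units [ 0.019 -0.007  0.442] minrows 0.4
```

View pics/crop8.png

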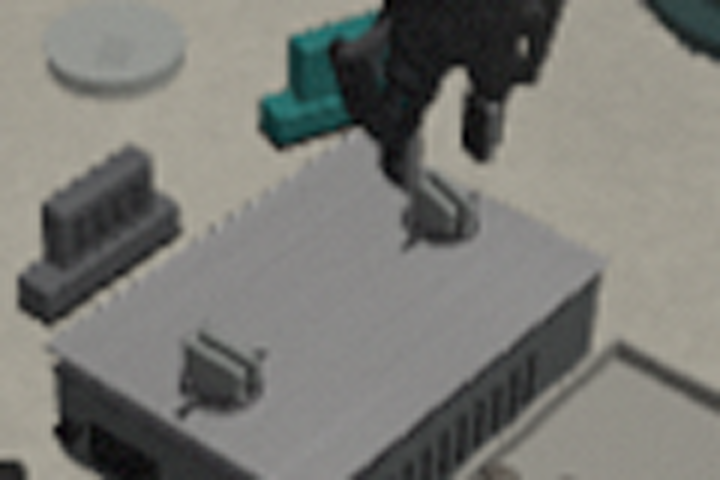

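The fingers, at (402,170) and (485,145), straddle the near bar at (440,205). Lowering and pinching.

Call:
jog_arm:
  increments:
    - {"tx":0.02,"ty":0,"tz":0.17,"wx":0,"wy":0,"wz":0}
    - {"tx":0,"ty":0,"tz":0.17,"wx":0,"wy":0,"wz":0}
    - {"tx":0,"ty":0,"tz":0.06,"wx":0,"wy":0,"wz":0}

```text
t: 10.35
tcp_pos: [0.4346, -0.0283, 0.1002]
eef_rot: [-179.9, 0.1, 65.9]
force: [0.6, 0.3, 0.3]
finger_gap: 0.0427
```

Call:
jog_arm:
  increments:
    - {"tx":0,"ty":0,"tz":0,"wx":0,"wy":0,"wz":0}
    - {"tx":0,"ty":0,"tz":0,"wx":0,"wy":0,"wz":0}
    - {"tx":0,"ty":0,"tz":0,"wx":0,"wy":0,"wz":0}
  hand: 0
  grip_force: 50

```text
t: 10.65
tcp_pos: [0.4331, -0.0282, 0.0995]
eef_rot: [-179.6, 0.1, 65.8]
force: [0.3, 0.6, -0.4]
finger_gap: 0.0159
```

Run:
```python
from h import *
s=manip.read_state(); print(s['t'],s['tcp_pos'],s['eef_rot'],s['force'],s['torque'],s['finger_gap'])
```

```text
10.65 [ 0.43314447 -0.02818063  0.09954294] [-1.79620490e+02  1.30018415e-01  6.58173202e+01] [ 0.32709568  0.60003689 -0.38941589] [-0.06023416 -0.13517437 -0.05500389] 0.015874259204867663
```

Call:
jog_arm:
  increments:
    - {"tx":0,"ty":0,"tz":0.01,"wx":0,"wy":0,"wz":0.03}
    - {"tx":0,"ty":0,"tz":0.01,"wx":0,"wy":0,"wz":0.04}
    - {"tx":0,"ty":0,"tz":0.01,"wx":0,"wy":0,"wz":0.04}
    - {"tx":0,"ty":0,"tz":0.01,"wx":0,"wy":0,"wz":0.04}

```text
t: 11.05
tcp_pos: [0.432, -0.0274, 0.0983]
eef_rot: [-179.6, 0.3, 37.9]
force: [-1.4, 1.6, 1.3]
finger_gap: 0.0156
```

Call:
jog_arm:
  increments:
    - {"tx":0.03,"ty":0,"tz":0.01,"wx":0,"wy":0,"wz":0.04}
    - {"tx":0,"ty":0,"tz":0.01,"wx":0,"wy":0,"wz":0.04}
    - {"tx":0,"ty":0,"tz":0.01,"wx":0,"wy":0,"wz":0.04}
    - {"tx":0,"ty":0,"tz":0.01,"wx":0,"wy":0,"wz":0.04}

```text
t: 11.45
tcp_pos: [0.4314, -0.026, 0.097]
eef_rot: [-179.8, 0.7, 8.0]
force: [-2.2, 0.9, 0.4]
finger_gap: 0.0157
```

Run:
```python
from h import *
s=manip.read_state(); print(s['t'],s['tcp_pos'],s['eef_rot'],s['force'],s['torque'],s['finger_gap'],s['joints'])
```

```text
11.45 [ 0.43140361 -0.02595145  0.09702542] [-179.78131257    0.72792905    8.04623253] [-2.23234684  0.87628767  0.42043988] [0.15847262 0.08937288 0.13331456] 0.015661063742878404 [-1.09457195e+01 -5.22661484e+00  1.05586224e+02 -3.05307844e-02
  8.03998629e+01  7.10147284e+01]
```

Call:
jog_arm:
  increments:
    - {"tx":0.02,"ty":0,"tz":0.01,"wx":0,"wy":0,"wz":0.04}
    - {"tx":0,"ty":0,"tz":0.01,"wx":0,"wy":0,"wz":0.04}
    - {"tx":0,"ty":0,"tz":0,"wx":0,"wy":0,"wz":0.02}
    - {"tx":0,"ty":0,"tz":0,"wx":0,"wy":0,"wz":0.02}

```text
t: 11.85
tcp_pos: [0.4314, -0.0249, 0.0965]
eef_rot: [179.9, 0.9, -14.0]
force: [0.1, 0.2, -1.2]
finger_gap: 0.016
```

Run:
```python
from h import *
s=manip.read_state(); print(s['t'],s['tcp_pos'],s['eef_rot'],s['force'],s['torque'],s['finger_gap'],s['joints'])
```

```text
11.85 [ 0.43135011 -0.02485645  0.09649706] [179.90756097   0.87100549 -14.00806401] [ 0.09938547  0.23046573 -1.16667273] [-0.04576548 -0.0024938   1.94666668] 0.016015655820792885 [-1.07934779e+01 -5.12859167e+00  1.05561631e+02 -4.40649993e-02
  8.04417819e+01  9.32215322e+01]
```

The torque rose to 1.95 N m at yaw -14°, past the expected -6.6°, so the fastener is against its stop. Releasing and checking it.

Call:
jog_arm:
  increments:
    - {"tx":0,"ty":0,"tz":0,"wx":0,"wy":0,"wz":-0.02}
    - {"tx":0,"ty":0,"tz":0,"wx":0,"wy":0,"wz":0}
    - {"tx":0,"ty":0,"tz":0,"wx":0,"wy":0,"wz":0}
  hand: 0.5

```text
t: 12.15
tcp_pos: [0.4316, -0.0248, 0.0969]
eef_rot: [179.9, 0.8, -10.4]
force: [0.7, 0.4, 0.7]
finger_gap: 0.0428
```

Call:
jog_arm:
  increments:
    - {"tx":0,"ty":0,"tz":-0.4,"wx":0,"wy":0,"wz":0}
    - {"tx":0,"ty":0,"tz":-0.7,"wx":0,"wy":0,"wz":0}
    - {"tx":-0.4,"ty":0.5,"tz":-0.5,"wx":0,"wy":0,"wz":0}
    - {"tx":-0.5,"ty":0.9,"tz":0,"wx":0,"wy":0,"wz":0}
    - {"tx":-0.2,"ty":0.9,"tz":0,"wx":0,"wy":0,"wz":0}
    - {"tx":0,"ty":0.5,"tz":0,"wx":0,"wy":0,"wz":0}
  hand: 0

```text
t: 12.75
tcp_pos: [0.3529, -0.1547, 0.1832]
eef_rot: [179.7, 0.5, -10.2]
force: [0.5, 0.4, -0.0]
finger_gap: 0.0002
```

Run:
```python
from h import *
s=manip.read_state(); print(s['t'],s['tcp_pos'],s['eef_rot'],s['force'],s['finger_gap'])
im,d=grab('top'); P=cloud('top',d); im2,_=grab('scene')
cv2.imwrite('pics/crop9.png',np.hstack([cv2.resize(im[145:275,165:335],None,fx=2.3,fy=2.3),cv2.resize(im2[150:280,220:390],None,fx=2.3,fy=2.3)]))
for f,lab,z0 in(((-.09,0),'near',.075),((.09,0),'far',.082)):
    q=unit(*f)
    k=(np.hypot(P[...,0]-q[0],P[...,1]-q[1])<.03)&(P[...,2]>z0+.012)&(P[...,2]<z0+.032)
    c=P[k]; r=cv2.minAreaRect((c[:,:2]*1000).astype(np.float32)); print(lab,len(c),np.round(c.mean(0),4),r)
for p in((.09,.05),(.09,-.05),(0,0),(-.09,.05),(-.09,-.05)):
    q=unit(*p); k=np.hypot(P[...,0]-q[0],P[...,1]-q[1])<.012; print(p,np.round(np.median(P[k][:,2]),4))
x,y=unit(.09,-.05); go(x,y,.14,UY); x,y=unit(.09,.05); go(x,y,.14,UY)
```

```text
12.75 [ 0.3528809  -0.15466223  0.18318288] [179.74005879   0.48496141 -10.20106633] [ 0.504996    0.41383452 -0.0118499 ] 0.00019643977035823247
near 67 [ 0.4335 -0.0264  0.098 ] ((433.7992248535156, -26.22284507751465), (17.23158073425293, 36.6954345703125), 83.27385711669922)
far 76 [ 0.611  -0.0476  0.1032] ((611.999267578125, -47.44422912597656), (36.33184051513672, 17.385778427124023), 82.57527160644531)
(0.09, 0.05) 0.0814
(0.09, -0.05) 0.0813
(0, 0) 0.0785
(-0.09, 0.05) 0.0753
(-0.09, -0.05) 0.075
turn deg [ 0.22  0.54 -3.78] units [ 0.0012  0.003  -0.021 ] | shift units [ 4.914 -1.75   0.855] minrows 4.9
turn deg [ 0.22  0.54 -3.78] units [ 0.0012  0.003  -0.021 ] | shift units [ 4.914 -3.75   0.855] minrows 4.9
```

View pics/crop9.png

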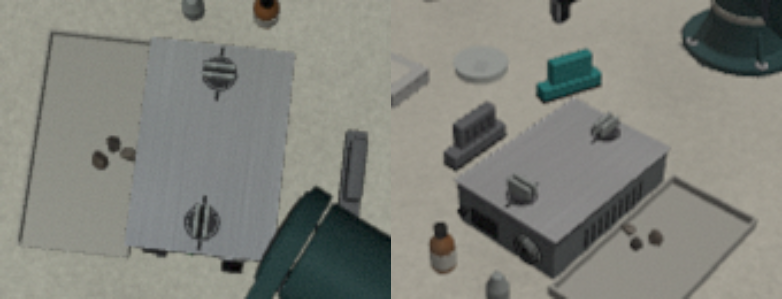

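The near slot is in line with the marks: bar at -6.7° against the unit's -6.6°, near end down at 75 mm, far end still at 81 mm. The chips and scraper are unchanged. Moving the closed fingers above far_right.

Call:
jog_arm:
  increments:
    - {"tx":0.2,"ty":0,"tz":0,"wx":0.001,"wy":0.003,"wz":-0.021}
    - {"tx":0.7,"ty":-0.25,"tz":0,"wx":0,"wy":0,"wz":0}
    - {"tx":0.9,"ty":-0.35,"tz":0.1,"wx":0,"wy":0,"wz":0}
    - {"tx":0.95,"ty":-0.35,"tz":0.1,"wx":0,"wy":0,"wz":0}
    - {"tx":0.95,"ty":-0.35,"tz":0.2,"wx":0,"wy":0,"wz":0}
    - {"tx":0.7,"ty":-0.3,"tz":0.2,"wx":0,"wy":0,"wz":0}
    - {"tx":0.3,"ty":-0.1,"tz":0.1,"wx":0,"wy":0,"wz":0}
    - {"tx":0,"ty":0,"tz":0,"wx":0,"wy":0,"wz":0}
  grip_force: 60

```text
t: 13.65
tcp_pos: [0.6032, -0.0924, 0.1474]
eef_rot: [-179.9, -0.3, -6.9]
force: [0.1, -0.0, -0.8]
finger_gap: 0.0002
```

Run:
```python
from h import *
s=manip.read_state(); print(s['t'],s['tcp_pos'],s['eef_rot'],s['force'],s['finger_gap'])
x,y=unit(.09,-.05); go(x,y,.095,UY)
```

```text
13.65 [ 0.60318727 -0.09236579  0.14736018] [-179.93341215   -0.26535707   -6.88214258] [ 0.06649773 -0.02190679 -0.81635498] 0.00024386670722211087
turn deg [-0.07 -0.27 -0.28] units [-0.0004 -0.0015 -0.0016] | shift units [0.096 0.07  1.047] minrows 1.0
```

Call:
jog_arm:
  increments:
    - {"tx":0.08,"ty":0.07,"tz":0.3,"wx":0,"wy":0,"wz":0}
    - {"tx":0,"ty":0,"tz":0.35,"wx":0,"wy":0,"wz":0}
    - {"tx":0,"ty":0,"tz":0.25,"wx":0,"wy":0,"wz":0}
    - {"tx":0,"ty":0,"tz":0.05,"wx":0,"wy":0,"wz":0}

```text
t: 14.05
tcp_pos: [0.6055, -0.0956, 0.097]
eef_rot: [-179.9, -0.2, -6.9]
force: [-0.2, -0.3, -0.2]
finger_gap: -0.0001
```

Call:
jog_arm:
  increments:
    - {"tx":0,"ty":0,"tz":0.05,"wx":0,"wy":0,"wz":0}
    - {"tx":0,"ty":0,"tz":0.05,"wx":0,"wy":0,"wz":0}

```text
t: 14.25
tcp_pos: [0.6046, -0.0962, 0.0919]
eef_rot: [-179.9, -0.2, -7.0]
force: [-0.5, -0.4, 1.6]
finger_gap: 0.0
```

Contact has begun at z = 0.092. Pressing on down.

Call:
jog_arm:
  increments:
    - {"tx":0,"ty":0,"tz":0.05,"wx":0,"wy":0,"wz":0}
    - {"tx":0,"ty":0,"tz":0.05,"wx":0,"wy":0,"wz":0}
    - {"tx":0,"ty":0,"tz":0.05,"wx":0,"wy":0,"wz":0}

```text
t: 14.55
tcp_pos: [0.6048, -0.0962, 0.0872]
eef_rot: [-179.9, -0.3, -7.0]
force: [-3.2, 1.5, 4.8]
finger_gap: 0.0002
```

Call:
jog_arm:
  increments:
    - {"tx":0,"ty":0,"tz":0.04,"wx":0,"wy":0,"wz":0}
    - {"tx":0,"ty":0,"tz":0.04,"wx":0,"wy":0,"wz":0}

```text
t: 14.75
tcp_pos: [0.6049, -0.0961, 0.0848]
eef_rot: [-179.9, -0.4, -7.0]
force: [-3.4, 0.4, 5.0]
finger_gap: 0.0001
```

Call:
jog_arm:
  increments:
    - {"tx":0,"ty":0,"tz":0.04,"wx":0,"wy":0,"wz":0}
    - {"tx":0,"ty":0,"tz":0.04,"wx":0,"wy":0,"wz":0}

```text
t: 14.95
tcp_pos: [0.605, -0.0959, 0.0823]
eef_rot: [-179.9, -0.4, -7.0]
force: [-4.0, 1.6, 6.3]
finger_gap: -0.0002
```

Run:
```python
from h import *
s=manip.read_state(); print(s['t'],s['tcp_pos'],s['force'])
im,d=grab('top'); P=cloud('top',d)
for p in((.09,.05),(.115,.06),(.05,.05),(0,.03),(-.09,.05)):
    q=unit(*p); k=np.hypot(P[...,0]-q[0],P[...,1]-q[1])<.012; print(p,np.round(np.median(P[k][:,2]),4))
s=manip.read_state(); print(s['t'],s['tcp_pos'],s['force'])
```

```text
14.95 [ 0.60500656 -0.0959254   0.08231709] [-3.9682489   1.6434016   6.32231834]
(0.09, 0.05) nan
(0.115, 0.06) 0.0759
(0.05, 0.05) nan
(0, 0.03) nan
(-0.09, 0.05) nan
15.0 [ 0.60501562 -0.09593686  0.0821482 ] [-3.4576346   0.39032852  5.8238729 ]
  return _methods._mean(a, axis=axis, dtype=dtype,
  ret = ret.dtype.type(ret / rcount)
```

Call:
jog_arm:
  increments:
    - {"tx":0,"ty":0,"tz":0.04,"wx":0,"wy":0,"wz":0}
    - {"tx":0,"ty":0,"tz":0.04,"wx":0,"wy":0,"wz":0}

```text
t: 15.2
tcp_pos: [0.6051, -0.0958, 0.0802]
eef_rot: [-179.9, -0.5, -7.0]
force: [-4.1, 0.7, 8.0]
finger_gap: -0.0
```

Call:
jog_arm:
  increments:
    - {"tx":0,"ty":0,"tz":0.06,"wx":0,"wy":0,"wz":0}
    - {"tx":0,"ty":0,"tz":0.08,"wx":0,"wy":0,"wz":0}

```text
t: 15.4
tcp_pos: [0.6051, -0.0957, 0.079]
eef_rot: [-180.0, -0.5, -6.9]
force: [-11.3, 1.8, 24.2]
finger_gap: -0.0001
```

Call:
jog_arm:
  increments:
    - {"tx":0.02,"ty":0,"tz":0.08,"wx":0,"wy":0,"wz":0}
    - {"tx":0.02,"ty":0,"tz":0.08,"wx":0,"wy":0,"wz":0}
    - {"tx":0.02,"ty":0,"tz":0.08,"wx":0,"wy":0,"wz":0}

```text
t: 15.7
tcp_pos: [0.6052, -0.0957, 0.0791]
eef_rot: [179.9, -0.3, -6.9]
force: [-11.6, 3.4, 18.9]
finger_gap: 0.0002
```

Run:
```python
from h import *
F=[]
for i in range(4):
    im2,d2=grab('scene'); s=manip.read_state(); F.append(s['force']); print(s['t'],s['tcp_pos'],s['force'])
P=cloud('scene',d2)
for p in((.09,.05),(.115,.04),(.05,.05),(0,.03),(-.06,.05),(-.09,.06)):
    q=unit(*p); k=(np.hypot(P[...,0]-q[0],P[...,1]-q[1])<.012)&(P[...,2]>.06)&(P[...,2]<.09); print(p,k.sum(),np.round(np.median(P[k][:,2]),4) if k.any() else None)
cv2.imwrite('pics/crop10.png',cv2.resize(im2[150:290,220:400],None,fx=4,fy=4,interpolation=cv2.INTER_CUBIC))
```

```text
15.75 [ 0.60519702 -0.09568735  0.07904821] [-11.63915398   2.57581295  18.71221176]
15.8 [ 0.60522556 -0.09569907  0.07910156] [-11.57224849   1.97900951  18.9008983 ]
15.85 [ 0.60519467 -0.09570843  0.07904885] [-12.0478923    3.3855343   19.24876574]
15.9 [ 0.6052075  -0.0956929   0.07905322] [-11.36655244   2.80565739  19.03231447]
(0.09, 0.05) 35 0.076
(0.115, 0.04) 50 0.076
(0.05, 0.05) 34 0.0772
(0, 0.03) 31 0.0769
(-0.06, 0.05) 29 0.0773
(-0.09, 0.06) 29 0.0762
```

View pics/crop10.png

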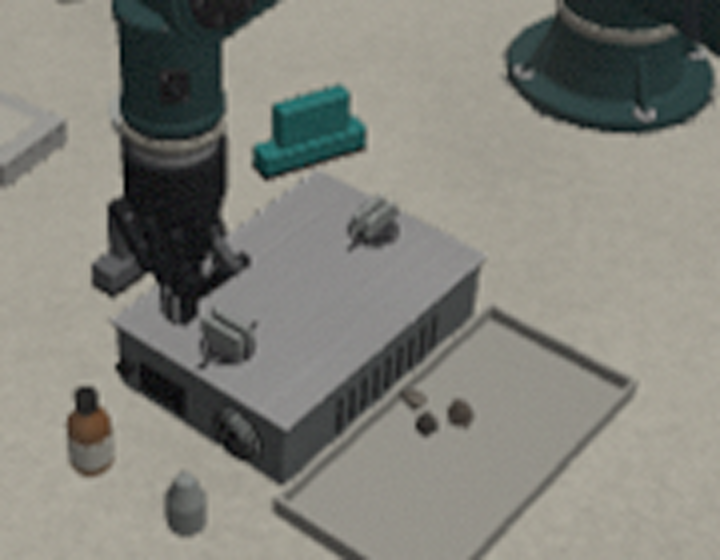

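The final crop shows the fingertips at (180,310) pressing beside the far fastener. The cover is level at 76 to 77 mm and the force is steady at 19 N. The near slot is along the unit, the chips are in the tray, and the scraper is behind the gripper at (120,270). Handing in.

```bash
python3 -c "
from workcell import manip
print(manip.close_job()); s=manip.read_state(); print(s['t'],s['tcp_pos'],s['force'])"
```

```text
the job is handed in; nothing more can be done
None
the job is handed in; nothing more can be done
```

The job is done and handed in at about 16 s of the 61 s allowed; no verdict is reported back.

- **Chips:** I scraped all three into the tray in one pass with the grey scraper. They lie at unit y of 106, 127 and 141 mm, and the tray spans 90 to 230.
- **Scraper:** It stands upright and released on the bench, about 15 mm from where it first stood. At the end the gripper partly hid it, so its upright check is from the previous picture.
- **Near fastener:** I turned it clockwise to its stop. The slot measured -6.7° against the unit's -6.6°, so it lines up with the index marks.
- **Cover:** The closed fingertips press it down at far_right. The last checks read 76 to 77 mm along its whole length, with a steady downward push of about 19 N over four readings. There is also a sideways force of about 12 N, probably friction at the fingertips.
- **Everything else:** No bystander looked moved in the pictures, and the far fastener was not touched. Its slot last measured 82.6°, close to straight across the unit (83.4°).

The only mismatch was zero-motion steps, which let the arm drift a few millimetres. I corrected that from the measured pose each time, and none of the checks failed.

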